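# Roll the mailing tube off the drawing

## Task

The mailing tube has been left lying on the floor-plan drawing. Push it with your fingertips on its top half so that it rolls off the drawing towards the two bottles and the jar and comes to rest in the gap between the drawing and them, leaving the whole drawing uncovered, without bumping the bottles or the jar. Roll it rather than slide it, never lift it, and leave everything else on the desk where it stands.

Things in the scene. Friction and masses are not known exactly. Their poses are not given: they have to be found in the camera images.
- tube: Brown cardboard mailing tube, white caps and label, 320 mm long, 70 mm in diameter, about 0.2 kg, lying loose. Origin: middle of its axis, 35 mm above the desk. x runs along the tube; z points through its label, straight up at the start. Fingertips pressed lightly on its top carry it half as far as they move. Left alone it coasts about 3 mm from 50 mm/s, 50 mm from 200 mm/s. Tips wedged against its side jam.
- tube_end_a (a point): Centre of one end face of the tube (160 mm from its middle, towards -x of the tube).
- tube_end_b (a point): Centre of the other end face of the tube (160 mm from its middle, towards +x of the tube).
- drawing: White A3 floor-plan drawing taped flat on the desk, too thin to make a step. Origin: its middle, on the desk; 420 mm along its x, 297 mm along its y. The tube lies on it roughly along its x; the row of bottles stands beyond its +y edge (148.5 mm from the origin), so the tube must roll towards +y.
- bottle_a: Loose clear glass bottle with a red cap and a paper label, 56 mm in diameter, 115 mm high, standing in the row. Origin: centre of its underside.
- bottle_b: Loose amber glass bottle with a red cap, 56 mm in diameter, 115 mm high, standing in the row. Origin: centre of its underside.
- jar: Loose brown jar with a gold lid, 68 mm in diameter, 95 mm high, standing in the row. Origin: centre of its underside.
- mug: Loose blue mug, 80 mm in diameter, 95 mm high, standing apart on the left of the desk; leave it alone. Origin: centre of its underside.
- stapler: Loose red and black stapler, 150 x 36 x 56 mm, on the right of the desk; leave it alone. Origin: centre of its underside.
There are look-alikes about, which are no part of the job. There is more than one size of the bottle_a; the job needs the smaller.

How it is judged:
By the outcome, as a careful person would: the job done as asked, in the order asked, and still so for the second after the job is handed in, with the robot touching nothing.
It also fails if it takes over 58 s, if anything falls off the work surface, if the arm or the gripper's body presses on something with over 40 N, if the wrist force passes 120 N, or if a joint passes its speed limit or range.

## Robot

A 7-joint arm with a two-finger parallel gripper is mounted at the origin on the work surface. World frame = base frame: x ahead of the robot, y to its left, z up, the work surface at z = 0. Lengths are in m, angles in degrees, forces in N, time in s.
With the tool pointing down it reaches from about 0.425 to 0.875 m from the base axis. Payload 4.7 kg.
Tool frame: the origin (TCP) lies midway between the tips of the shut fingers; the grasp point (between the pads) lies env.grip_point_offset behind it (env.grip_point_offset is the distance from the TCP to the grasp point, in m); x points along the fingers, y is the direction in which the jaws open and shut, and the axes are right-handed (so a half turn about x gives the same grasp; the last joint's range is limited). The gripper opens to 87 mm and grips with 3 to 60 N. Pads are 19 mm wide; open, the fingers measure 117 mm over their backs; the gripper's body (75 mm by 190 mm) begins 51 mm behind the grasp point.
Start: joints at [-69.723, 18.392, -4.016, 83.108, 1.295, 78.541, -3.26], TCP at [0.217, 0.613, 0.201] pointing down, gripper open.
Joint ranges: [-163.93, 163.93], [-17.29, 119.83], [-79.2, 71.16], [3.27, 140.29], [-89.18, 269.18], [5.43, 117.66], [-154.24, 154.24]. Speed limits (degrees/s): [147.25, 147.25, 180, 180, 180, 180, 180].

## Interface

Orientations are given as [roll, pitch, yaw] about the fixed x, y, z axes, in that order (R = Rz(yaw) Ry(pitch) Rx(roll)).
In Python, from cell import readout, read_camera, camera_params, sign_off, spot_in, pinpoint, env gives the robot as it stands.
- The arm moves only by the shell command python3 -m pendant 'ROWS' [OPENING] [FORCE]. ROWS is a JSON object of lists of equal length, an entry for each row: "xyz": the shift along the world's x, y, z in m, a list of three; "turn": the turn about the world's z in rad. A call has 1 to 10 rows; each row shifts and turns the pose as measured when the row begins; what a row does not reach is not made up. A row lasts 1/8 s, in which the tool goes at most 62.5 mm and 10.7 degrees, less where a joint would pass 70% of its speed; a pose out of reach is approached as far as the arm can. A call is refused whole if a number of a shift passes 0.0625 or a number of a turn 0.188, either way. A call with a gripper value outside its range is refused whole. OPENING is the opening, from 0 (shut) to 1 (fully open), set as the call begins (- or left out, the last holds). The fingers move at their own pace and stop on an object; FORCE is the grip in N (left out, the last holds). Time passes only in rows, so rows that do not move let the fingers close. It gives the time, the measured TCP pose, the force and the opening at its end, in the units of the state.
- readout.get_obs(): the state, without advancing time (a new reading comes with each control period).
- read_camera(name): name is "scene" or "top" or "wrist"; returns the picture (420x560x3 uint8, red, green, blue); there is no depth.
- camera_params(name): a dict with "fx", "fy", "cx", "cy" (pixels), "k1" (the pictures are not rectified: a ray, as slopes to the right and down, at radius r is drawn at 1 + k1 r^2 times it, then the intrinsics apply), "rvec" (rotation vector, rad) and "tvec" (3), from world to camera coordinates, as OpenCV has them; the wrist camera has in their place "hand_eye" (4x4, takes a point from camera to tool coordinates, whose origin is the TCP and whose axes are the tool frame's). Camera axes: x right, y down, z forward; pixel columns grow to the right and rows downward; lengths in m; the calibration is good to about 2 mm. A picture is of the moment at which its call begins: read the wrist's pose just before it. camera_params takes no time and is no camera call.
- sign_off(): hands the job in, once; it reports no verdict.
Trained networks look in the newest picture that a camera, given by its name, has taken for a name from the list of things; names that differ only in an ending like _2 or _b are one class to them, and where a whole thing is asked for, a point or a joint stands for the part that bears it (a point fixed in the world has none). Each returns a list of dicts, best first, with "score" (0 to 1); they miss things now and then, are a little off and sometimes report something else, mostly with a low value. They report only what shows in the picture. A call takes as long as a camera call. They do not tell look-alikes from the thing itself.
- spot_in(camera, name): "at" ([x, y, z] in m, in the coordinates of the camera as it stood for that picture, good to about 4 mm: the middle of the surface that is visible of it).
- pinpoint(camera, name): "at" ([x, y, z] in m, in the coordinates of the camera as it stood for that picture, good to about 4 mm: a listed point, or the origin of a listed thing).
The state is a dict: "time_s": time; "qpos": joint angles; "joint_velocities": joint speeds; "effort": joint torques, N m; "tool_pos": TCP position; "tool_rot": TCP orientation; "force": force on the tool from outside, world axes, zero at the start; "wrist_torque": the same for the moment, N m; "grip_width": finger opening in m.
Only numpy, scipy, OpenCV 4.12 (cv2) and the standard library are available. Lean on these libraries where they do the work, as an engineer would, in place of code of your own. Each camera call takes 0.05 s, during which the arm holds its last target.

## Working session

There is one attempt and no reset: what is moved stays moved. The work goes in short steps, Python scripts to look and compute and a shell command to move; the robot and the scene stay as the last step left them, time stands still between calls to the robot, and variables do not carry over. Pictures are saved under pics/ and viewed, and the job is handed in when it is done.

```bash
mkdir -p pics; ls; cat > h.py <<'E'
import numpy as np, cv2
from cell import readout, read_camera, camera_params, sign_off, spot_in, pinpoint, env
def snap(n,f):
    im=read_camera(n); cv2.imwrite('pics/'+f,im[:,:,::-1]); return im
def w(n,p):
    c=camera_params(n); R=cv2.Rodrigues(np.array(c['rvec'],float))[0]
    return R.T@(np.array(p)-np.array(c['tvec']).ravel())
def proj(n,P):
    c=camera_params(n); R=cv2.Rodrigues(np.array(c['rvec'],float))[0]
    q=R@np.array(P)+np.array(c['tvec']).ravel(); s=q[:2]/q[2]; s=s*(1+c['k1']*(s@s)); return np.array([c['fx']*s[0]+c['cx'],c['fy']*s[1]+c['cy']])
def unproj(n,uv,z):
    c=camera_params(n); R=cv2.Rodrigues(np.array(c['rvec'],float))[0]
    d=np.array([(uv[0]-c['cx'])/c['fx'],(uv[1]-c['cy'])/c['fy']]); s=d.copy()
    for _ in range(30): s=d/(1+c['k1']*(s@s))
    r=R.T@np.array([s[0],s[1],1]); o=-R.T@np.array(c['tvec']).ravel()
    return o+r*(z-o[2])/r[2]
E
python3 - <<'E'
from h import *
snap('top','t0.png')
for n in ['tube','tube_end_a','tube_end_b','drawing','bottle_a','bottle_b','jar']:
    print(n,[(np.round(w('top',d['at']),3).tolist(),round(d['score'],2)) for d in pinpoint('top',n)])
snap('scene','s0.png')
o=readout.get_obs();print(o['time_s'],o['tool_pos'],o['tool_rot'],o['grip_width'],o['force'],env.grip_point_offset)
E
```

```text
pics
tube [([0.524, -0.123, 0.036], 0.81), ([0.374, -0.085, 0.036], 0.27)]
tube_end_a [([0.373, -0.084, 0.037], 0.81), ([0.677, -0.159, 0.034], 0.59)]
tube_end_b [([0.373, -0.084, 0.037], 0.81), ([0.677, -0.159, 0.034], 0.59)]
drawing [([0.524, -0.125, 0.004], 0.76), ([0.498, 0.198, 0.001], 0.25)]
bottle_a [([0.616, 0.183, 0.002], 0.87), ([0.711, 0.162, 0.0], 0.62), ([0.814, 0.139, 0.001], 0.61)]
bottle_b [([0.616, 0.183, 0.002], 0.87), ([0.711, 0.162, 0.0], 0.62), ([0.814, 0.139, 0.001], 0.61)]
jar [([0.501, 0.201, 0.002], 0.88), ([0.709, 0.16, -0.003], 0.48)]
0.45 [0.21665132 0.61281356 0.20129385] [-73.27428235  89.99583908 -92.74228081] 0.0867406661440653 [-0.62111208  0.59170006 -0.27499806] 0.0187
```

View pics/t0.png

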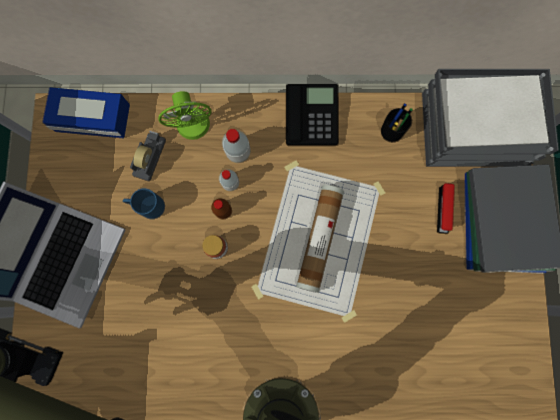

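View pics/s0.png

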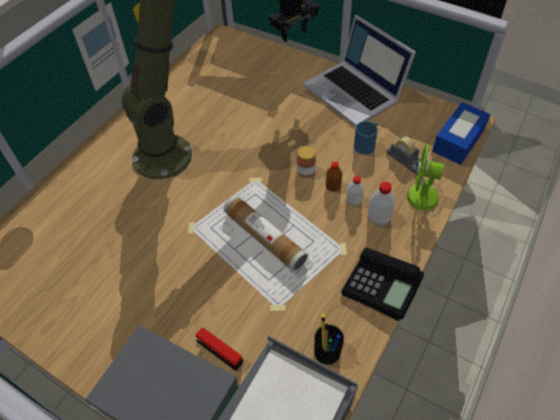

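The top view shows the drawing with corners near (292,167), (379,187), (347,313) and (260,292), and the tube from (330,187) to (311,290). The jar is at (213,245), the amber bottle at (221,208), the small clear bottle at (229,180), and the large look-alike at (236,145). World +y is image left.

```bash
python3 - <<'E'
from h import *
im=cv2.imread('pics/t0.png')
cv2.imwrite('pics/t0z.png',cv2.resize(im[150:330,180:400],None,fx=3.3,fy=3.3,interpolation=cv2.INTER_CUBIC))
for c in [(292,167),(379,187),(347,313),(260,292)]: print(c,unproj('top',c,0)[:2].round(4))
E
```

```text
(292, 167) [ 0.7591 -0.0382]
(379, 187) [ 0.6921 -0.3171]
(347, 313) [ 0.2972 -0.2045]
(260, 292) [0.3616 0.0622]
```

View pics/t0z.png

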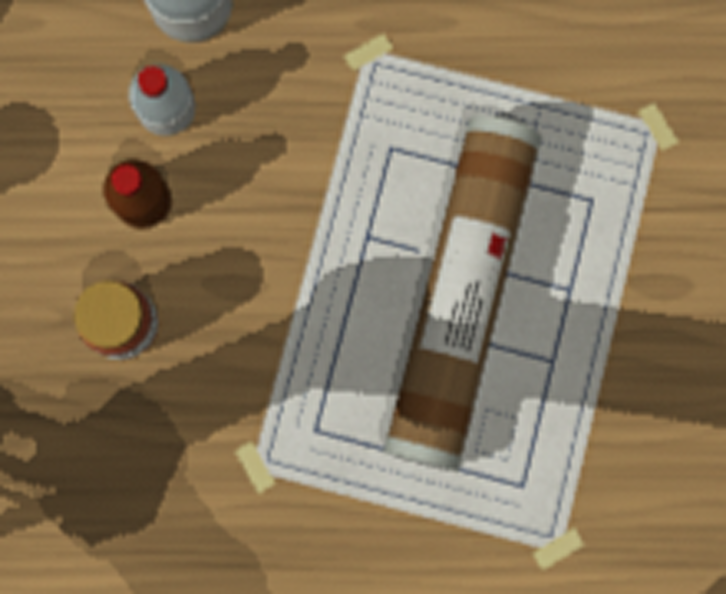

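```bash
python3 - <<'E'
from h import *
P=np.array([unproj('top',(180+a/3.3-.35,150+b/3.3-.35),0)[:2] for a,b in [(372,57),(656,138),(553,545),(262,463)]])
print(P.round(4))
loc=np.array([[.21,.1485],[.21,-.1485],[-.21,-.1485],[-.21,.1485]])
c=P.mean(0); H=loc.T@(P-c); th=np.arctan2(H[0,1]-H[1,0],H[0,0]+H[1,1]); print('drawing',c,np.degrees(th))
R=np.array([[np.cos(th),-np.sin(th)],[np.sin(th),np.cos(th)]])
print((loc@R.T+c-P).round(4))
for n,p in dict(a=(.373,-.084),b=(.677,-.159),mid=(.524,-.123),jar=(.501,.201),bb=(.616,.183),ba=(.711,.162),big=(.814,.139)).items(): print(n,(R.T@(np.array(p)-c)).round(4))
for f in [0,1]:
  for n in ['tube_end_a','tube','jar','bottle_a']:
    read_camera('scene')
    print(n,[(np.round(w('scene',d['at']),3).tolist(),round(d['score'],2)) for d in pinpoint('scene',n)])
  break
E
```

```text
[[ 0.7593 -0.0394]
 [ 0.6775 -0.3148]
 [ 0.2918 -0.205 ]
 [ 0.3678  0.0652]]
drawing [ 0.52411967 -0.12350104] -15.657964601519206
[[ 0.0071  0.0022]
 [ 0.0088 -0.0084]
 [-0.01   -0.0048]
 [-0.0059  0.011 ]]
a [-0.1562 -0.0028]
b [0.1568 0.0071]
mid [-0.0003  0.0005]
jar [-0.1098  0.3062]
bb [0.0057 0.3199]
ba [0.1029 0.3253]
big [0.2083 0.331 ]
tube_end_a [([0.675, -0.164, 0.033], 0.96), ([0.364, -0.079, 0.033], 0.76)]
tube [([0.519, -0.125, 0.031], 0.57)]
jar [([0.498, 0.197, -0.003], 0.66)]
bottle_a [([0.811, 0.141, 0.003], 0.98), ([0.71, 0.167, -0.002], 0.95), ([0.624, 0.183, 0.001], 0.86)]
```

```bash
python3 - <<'E'
from h import *
from scipy.spatial.transform import Rotation as Ro
o=readout.get_obs(); R=Ro.from_euler('xyz',o['tool_rot'],degrees=True).as_matrix();print(R.round(3), np.degrees(np.arctan2(R[1,1],R[0,1])))
print(unproj('top',proj('top',[.7,-.3,0]),0))
im=cv2.imread('pics/s0.png')
cv2.imwrite('pics/s0z.png',cv2.resize(im[160:320,170:370],None,fx=3.6,fy=3.6,interpolation=cv2.INTER_CUBIC))
E
```

```text
[[ 0.     0.333  0.943]
 [ 0.     0.943 -0.333]
 [-1.     0.     0.   ]] 70.52953212554223
[ 0.7 -0.3  0. ]
```

View pics/s0z.png

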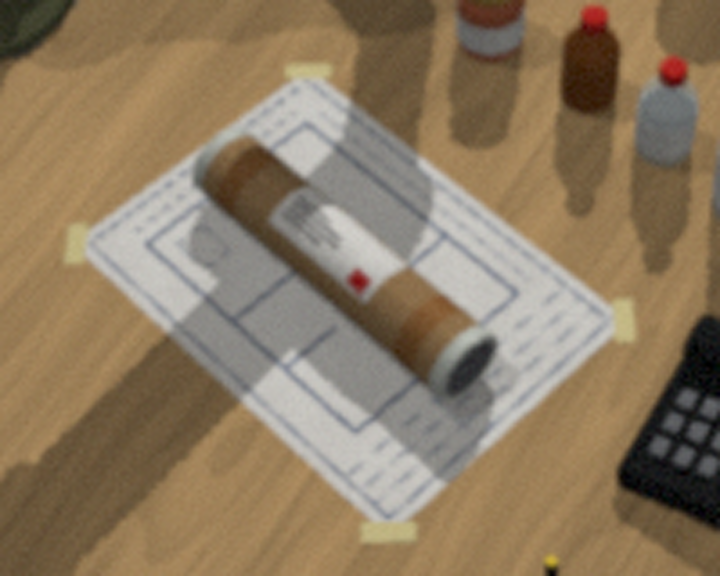

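```bash
python3 - <<'E'
from h import *
P=np.array([unproj('scene',(170+a/3.6-.35,160+b/3.6-.35),0)[:2] for a,b in [(618,318),(400,526),(83,240),(307,75)]])
print(P.round(4))
loc=np.array([[.21,.1485],[.21,-.1485],[-.21,-.1485],[-.21,.1485]])
c=P.mean(0); H=loc.T@(P-c); th=np.arctan2(H[0,1]-H[1,0],H[0,0]+H[1,1]); print('drawing',c,np.degrees(th))
R=np.array([[np.cos(th),-np.sin(th)],[np.sin(th),np.cos(th)]])
print((loc@R.T+c-P).round(4))
E
python3 -m pendant '{"xyz":[[0.03,-0.05,0],[0.03,-0.05,0],[0.03,-0.05,0],[0.03,-0.05,0],[0.03,-0.05,0],[0.03,-0.05,0],[0.03,-0.05,0],[0.02,-0.05,0],[0.01,-0.05,0],[0.01,-0.05,0]],"turn":[-0.13,-0.13,-0.13,-0.13,-0.13,-0.13,-0.13,-0.13,-0.13,-0.13]}' 1
```

```text
[[ 0.7585 -0.0349]
 [ 0.6944 -0.3059]
 [ 0.292  -0.202 ]
 [ 0.3657  0.0681]]
drawing [ 0.52767873 -0.11868192] -14.486289080917771
[[ 0.0097  0.0075]
 [-0.0006 -0.0091]
 [-0.0048 -0.0079]
 [-0.0042  0.0095]]
time_s: 2.1
tool_pos: [0.4697, 0.1005, 0.2025]
tool_rot: [128.2, 89.5, 32.2]
force: [1.9, 0.4, 0.7]
grip_width: 0.0872
```

```bash
python3 -m pendant '{"xyz":[[0.01,-0.05,0],[0.01,-0.05,0],[0.01,-0.05,0],[0.01,-0.05,-0.02],[0.009,-0.036,-0.03],[0,0,-0.04]],"turn":[-0.05,-0.05,-0.05,0,0,0]}' 1
python3 - <<'E'
from h import *
from scipy.spatial.transform import Rotation as Ro
o=readout.get_obs(); R=Ro.from_euler('xyz',o['tool_rot'],degrees=True).as_matrix();print(o['tool_pos'],np.degrees(np.arctan2(R[1,1],R[0,1])))
snap('wrist','w1.png');snap('scene','s1.png')
T=np.array(camera_params('wrist')['hand_eye'])
for n in ['tube_end_a','tube']:
  for d in pinpoint('wrist',n):
    p=T@np.append(d['at'],1); print(n,(R@p[:3]+o['tool_pos']).round(4),round(d['score'],2))
E
```

```text
time_s: 2.85
tool_pos: [0.5231, -0.1491, 0.1165]
tool_rot: [113.4, 88.6, 8.2]
force: [-0.4, 1.0, -0.2]
grip_width: 0.087
[ 0.52312842 -0.14914671  0.11645194] -15.262437768773056
tube [ 0.5246 -0.1195  0.0337] 0.79
```

View pics/w1.png

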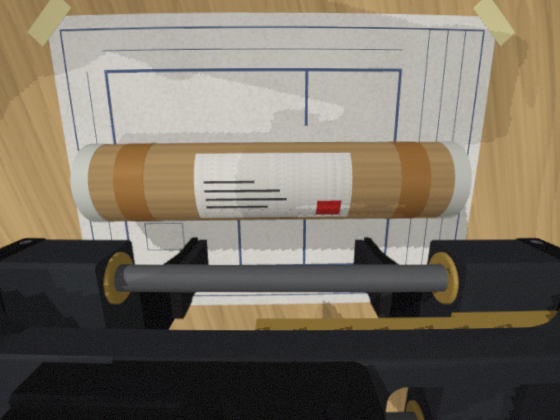

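View pics/s1.png

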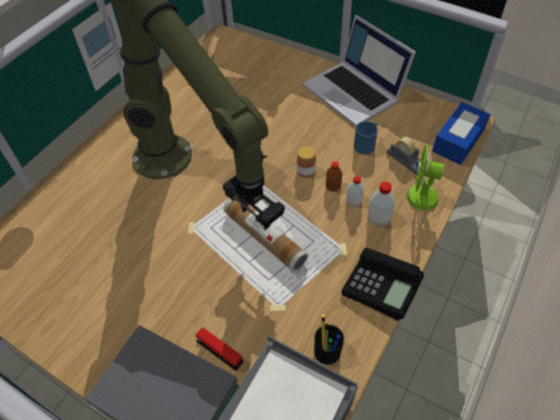

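The wrist view shows the tube square to the fingers, its end caps spanning columns 75-470 and rows 143-222. The drawing's +y edge is near row 20.

```bash
python3 -m pendant '{"xyz":[[0.004,0.017,-0.02],[0,0,-0.018],[0,0,-0.004]],"turn":[0,0,0]}' 
python3 -m pendant '{"xyz":[[0,0,-0.002]],"turn":[0]}' 
python3 -m pendant '{"xyz":[[0,0,-0.002]],"turn":[0]}' 
```

```text
time_s: 3.42
tool_pos: [0.5306, -0.1261, 0.0789]
tool_rot: [117.2, 88.3, 12.5]
force: [0.5, 0.2, 0.2]
grip_width: 0.0871
time_s: 3.55
tool_pos: [0.5311, -0.1264, 0.0776]
tool_rot: [116.5, 88.2, 11.8]
force: [0.6, -0.4, 0.7]
grip_width: 0.0873
time_s: 3.68
tool_pos: [0.5314, -0.1269, 0.0762]
tool_rot: [115.8, 88.2, 11.1]
force: [0.4, -0.6, 0.1]
grip_width: 0.0868
```

```bash
python3 -m pendant '{"xyz":[[-0.001,-0.006,-0.004]],"turn":[0]}' 
python3 -m pendant '{"xyz":[[0,0,-0.003]],"turn":[0]}'
python3 -m pendant '{"xyz":[[0,0,-0.003]],"turn":[0]}' 
```

```text
time_s: 3.8
tool_pos: [0.5309, -0.133, 0.0726]
tool_rot: [115.6, 88.1, 10.9]
force: [-0.4, -1.0, 0.2]
grip_width: 0.0868
time_s: 3.92
tool_pos: [0.5308, -0.1341, 0.0696]
tool_rot: [114.8, 88.1, 10.1]
force: [-0.0, -0.8, -0.2]
grip_width: 0.0872
time_s: 4.05
tool_pos: [0.5308, -0.1343, 0.0664]
tool_rot: [114.9, 88.1, 10.2]
force: [0.1, 0.1, 0.1]
grip_width: 0.0871
```

```bash
python3 -m pendant '{"xyz":[[0,0,-0.002]],"turn":[0]}'
python3 -m pendant '{"xyz":[[0,0,-0.002]],"turn":[0]}' 
python3 - <<'E'
from h import *
snap('wrist','w2.png')
E
```

```text
time_s: 4.18
tool_pos: [0.5306, -0.1343, 0.0641]
tool_rot: [115.1, 88.1, 10.3]
force: [-0.1, -0.1, -0.2]
grip_width: 0.0868
time_s: 4.3
tool_pos: [0.5306, -0.1343, 0.0619]
tool_rot: [115.1, 88.1, 10.3]
force: [-0.1, 0.1, 0.9]
grip_width: 0.0865
```

View pics/w2.png

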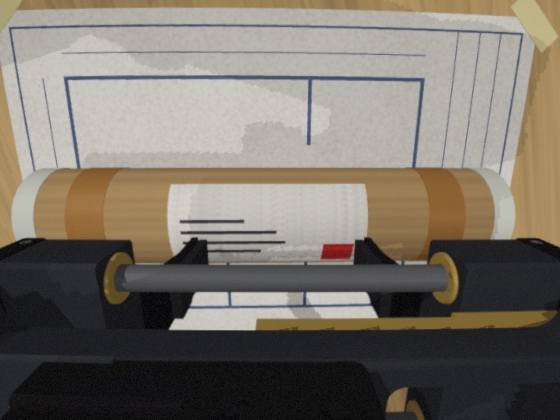

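```bash
cat >> h.py <<'E'
from scipy.spatial.transform import Rotation as Ro
def wcam():
    o=readout.get_obs(); R=Ro.from_euler('xyz',o['tool_rot'],degrees=True).as_matrix(); T=np.array(camera_params('wrist')['hand_eye'])
    return o,R@T[:3,:3],R@T[:3,3]+o['tool_pos'],R
def wun(uv,z):
    o,Rc,t,R=wcam(); c=camera_params('wrist'); d=np.array([(uv[0]-c['cx'])/c['fx'],(uv[1]-c['cy'])/c['fy']]); s=d.copy()
    for _ in range(30): s=d/(1+c['k1']*(s@s))
    r=Rc@np.array([s[0],s[1],1]); return t+r*(z-t[2])/r[2]
def wpr(P):
    o,Rc,t,R=wcam(); c=camera_params('wrist'); q=Rc.T@(np.array(P)-t); s=q[:2]/q[2]; s=s*(1+c['k1']*(s@s)); return np.array([c['fx']*s[0]+c['cx'],c['fy']*s[1]+c['cy']])
n=np.array([.255,.967,0]); n/=np.linalg.norm(n)
E
python3 - <<'E'
from h import *
o,Rc,t,R=wcam(); p=np.array(o['tool_pos']); print(R.round(3),t.round(3))
for dx in [0,-.01,-.02]:
  for s in [-.0435,0,.0435]: print(dx,s,wpr(p+R@[dx,s,0]).round(0), wpr(p+R@[dx,s,0.0095]).round(0), wpr(p+R@[dx,s,-0.0095]).round(0))
# tube axis fit: predicted silhouette rows for axis offset along n from tool pos
for a in np.arange(-.01,.03,.004):
  c=np.array([p[0],p[1],.035])+n*a
  ang=np.linspace(0,2*np.pi,90)
  q=np.array([wpr(c+.035*(np.cos(k)*n+np.sin(k)*np.array([0,0,1]))) for k in ang]); print(round(a,3),q[:,1].min().round(1),q[:,1].max().round(1))
E
```

```text
[[ 0.032  0.966 -0.255]
 [ 0.006 -0.255 -0.967]
 [-0.999  0.029 -0.014]] [ 0.543 -0.066  0.246]
0 -0.0435 [215. 242.] [216. 255.] [215. 229.]
0 0 [281. 242.] [281. 255.] [280. 229.]
0 0.0435 [346. 242.] [345. 255.] [346. 229.]
-0.01 -0.0435 [212. 248.] [213. 262.] [211. 234.]
-0.01 0 [281. 248.] [281. 262.] [281. 234.]
-0.01 0.0435 [349. 248.] [348. 262.] [350. 234.]
-0.02 -0.0435 [208. 254.] [209. 269.] [207. 239.]
-0.02 0 [281. 254.] [281. 269.] [281. 239.]
-0.02 0.0435 [353. 254.] [352. 268.] [354. 239.]
-0.01 196.4 289.6
-0.006 191.2 284.7
-0.002 186.0 279.8
0.002 180.6 274.8
0.006 175.2 269.7
0.01 169.8 264.7
0.014 164.3 259.6
0.018 158.7 254.5
0.022 153.0 249.3
0.026 147.4 244.1
```

```bash
python3 -m pendant '{"xyz":[[0,0,0.015],[-0.005,0.001,0.005],[-0.005,0.001,0],[0,0,0],[0,0,0],[0,0,0]],"turn":[0,0,0,0,0,0]}' 0
python3 - <<'E'
from h import *
snap('wrist','w3.png')
E
```

```text
time_s: 5.1
tool_pos: [0.5199, -0.1318, 0.0836]
tool_rot: [115.8, 88.1, 11.0]
force: [-0.3, -0.1, -0.8]
grip_width: 0.0351
```

View pics/w3.png

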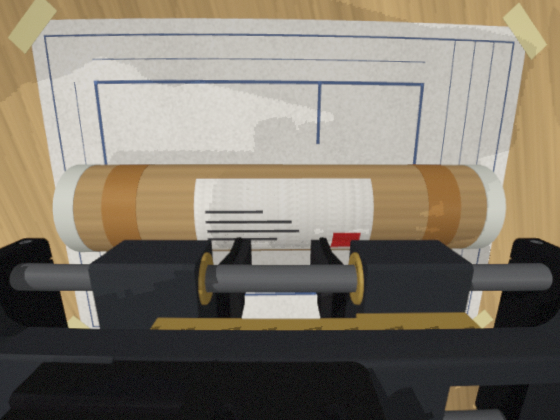

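```bash
python3 -m pendant '{"xyz":[[0,0,0],[0,0,0],[0,0,0],[0,0.001,-0.005],[0,0.001,-0.005]],"turn":[0,0,0,0,0]}' 0
python3 -m pendant '{"xyz":[[0,0,-0.002]],"turn":[0]}'
```

```text
time_s: 5.78
tool_pos: [0.5201, -0.1298, 0.073]
tool_rot: [115.2, 88.1, 10.4]
force: [0.2, -0.9, -0.3]
grip_width: 0.0006
time_s: 5.9
tool_pos: [0.5198, -0.1296, 0.0703]
tool_rot: [115.5, 88.1, 10.8]
force: [0.2, 0.4, -0.6]
grip_width: 0.0005
```

```bash
python3 -m pendant '{"xyz":[[0,0,-0.002]],"turn":[0]}'; python3 -m pendant '{"xyz":[[0,0,-0.001]],"turn":[0]}'
```

```text
time_s: 6.02
tool_pos: [0.5197, -0.1297, 0.0681]
tool_rot: [115.4, 88.1, 10.6]
force: [0.2, 0.6, -0.2]
grip_width: 0.0008
time_s: 6.15
tool_pos: [0.5196, -0.1296, 0.0669]
tool_rot: [115.5, 88.2, 10.7]
force: [-0.3, 0.4, 0.0]
grip_width: 0.0003
```

```bash
python3 -m pendant '{"xyz":[[0,0,-0.0015]],"turn":[0]}'; python3 -m pendant '{"xyz":[[0,0,-0.0015]],"turn":[0]}'
python3 - <<'E'
from h import *
snap('wrist','w4.png')
E
```

```text
time_s: 6.28
tool_pos: [0.5197, -0.1297, 0.0654]
tool_rot: [115.3, 88.1, 10.6]
force: [0.1, 0.3, 0.5]
grip_width: 0.0006
time_s: 6.4
tool_pos: [0.5198, -0.1297, 0.0639]
tool_rot: [115.2, 88.1, 10.5]
force: [-0.0, 1.0, 0.2]
grip_width: 0.0006
```

View pics/w4.png

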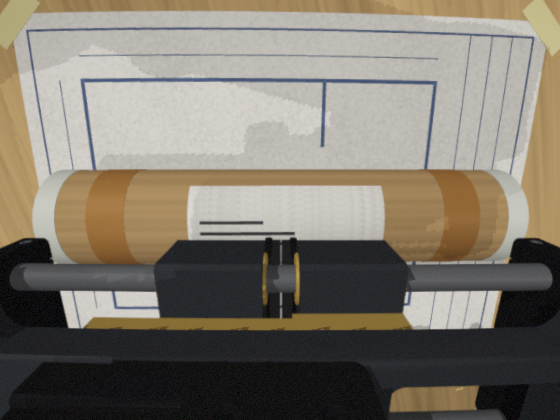

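```bash
python3 -m pendant '{"xyz":[[0,0,0.008],[0.003,0.011,0],[0,0,-0.003],[0,0,-0.002]],"turn":[0,0,0,0]}'; python3 -m pendant '{"xyz":[[0,0,-0.0015]],"turn":[0]}'; python3 -m pendant '{"xyz":[[0,0,-0.0015]],"turn":[0]}'
```

```text
time_s: 6.95
tool_pos: [0.5234, -0.1175, 0.0675]
tool_rot: [115.6, 88.1, 10.8]
force: [-0.2, -0.2, 0.8]
grip_width: 0.0004
time_s: 7.08
tool_pos: [0.5233, -0.1174, 0.0657]
tool_rot: [115.6, 88.1, 10.9]
force: [0.8, 0.6, 0.1]
grip_width: 0.0003
time_s: 7.2
tool_pos: [0.5231, -0.1176, 0.064]
tool_rot: [115.5, 88.1, 10.8]
force: [0.4, -0.5, -0.4]
grip_width: 0.0008
```

```bash
python3 - <<'E'
from h import *
snap('wrist','w5.png')
im=snap('scene','s5.png')[:,:,::-1]
cv2.imwrite('pics/s5z.png',cv2.resize(im[160:320,170:370],None,fx=3.6,fy=3.6,interpolation=cv2.INTER_CUBIC))
o=readout.get_obs(); p=o['tool_pos']; print(p,proj('scene',p),proj('scene',[p[0],p[1],.07]))
print([(np.round(w('scene',d['at']),3).tolist(),round(d['score'],2)) for d in pinpoint('scene','tube')])
E
```

```text
[ 0.52299605 -0.1175537   0.06387555] [263.95858892 225.12835447] [263.85062615 223.99946031]
[([0.521, -0.124, 0.033], 0.85)]
```

View pics/w5.png

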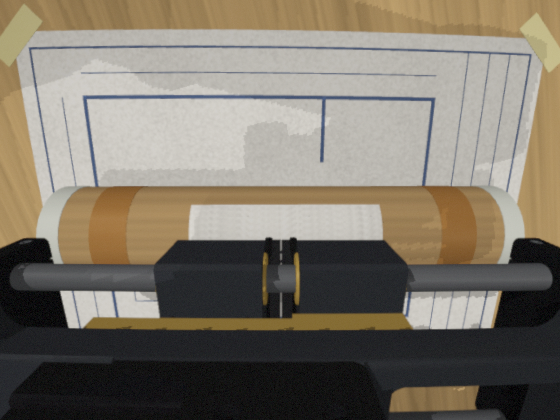

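View pics/s5z.png

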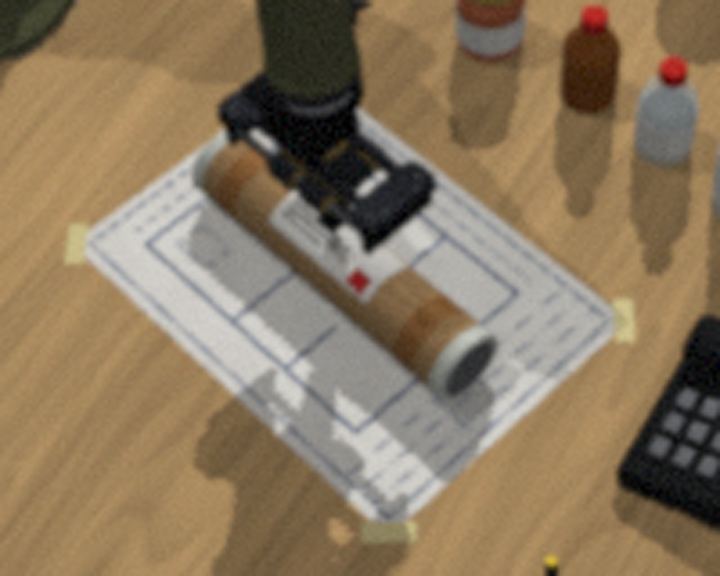

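```bash
python3 -m pendant '{"xyz":[[0,0,-0.0015]],"turn":[0]}'; python3 -m pendant '{"xyz":[[0,0,-0.0015]],"turn":[0]}'; python3 -m pendant '{"xyz":[[0,0,-0.0015]],"turn":[0]}'
```

```text
time_s: 7.48
tool_pos: [0.5233, -0.1177, 0.0626]
tool_rot: [115.4, 88.1, 10.7]
force: [0.3, -1.1, 0.0]
grip_width: 0.0003
time_s: 7.6
tool_pos: [0.5233, -0.1177, 0.061]
tool_rot: [115.3, 88.1, 10.6]
force: [-0.9, 0.2, 0.5]
grip_width: 0.0002
time_s: 7.72
tool_pos: [0.5232, -0.1178, 0.0594]
tool_rot: [115.4, 88.1, 10.6]
force: [-0.2, -0.2, -0.3]
grip_width: 0.0006
```

```bash
python3 - <<'E'
from h import *
im=snap('scene','s6.png')[:,:,::-1]
cv2.imwrite('pics/s6z.png',cv2.resize(im[180:260,220:320],None,fx=7,fy=7,interpolation=cv2.INTER_CUBIC))
im=snap('wrist','w6.png')
o,Rc,t,R=wcam(); p=np.array(o['tool_pos']); print(p,(proj('scene',p)-[220,180])*7)
for d in [.03,.06]: print((proj('scene',p-R[:,0]*d)-[220,180])*7)
for z in (.07,): print((proj('scene',[p[0],p[1],z])-[220,180])*7)
E
```

```text
[ 0.52309297 -0.11772271  0.0593142 ] [308.2549042  322.10459205]
[302.46622305 282.55236289]
[296.50437228 241.78399429]
[306.93902841 308.34946124]
```

View pics/s6z.png

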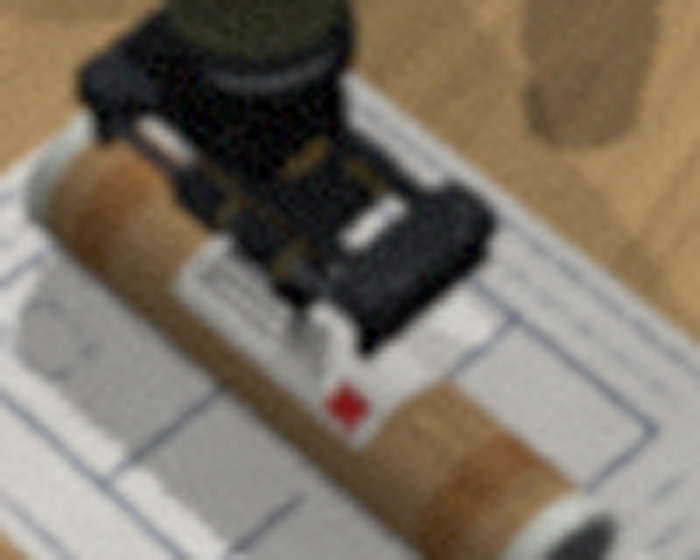

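View pics/w6.png

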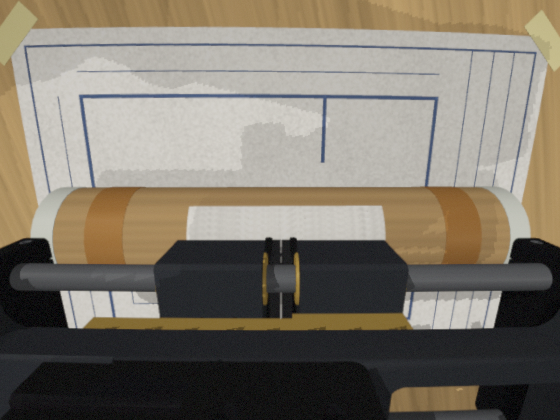

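```bash
for i in 1 ; do python3 -m pendant '{"xyz":[[0,0,-0.0015]],"turn":[0]}'; python3 -m pendant '{"xyz":[[0,0,-0.0015]],"turn":[0]}';  done
```

```text
time_s: 7.95
tool_pos: [0.5232, -0.1177, 0.0578]
tool_rot: [115.4, 88.1, 10.7]
force: [0.4, 0.7, 0.0]
grip_width: 0.0004
time_s: 8.07
tool_pos: [0.5232, -0.1177, 0.0563]
tool_rot: [115.4, 88.1, 10.7]
force: [-0.2, 0.3, -0.0]
grip_width: 0.0006
```

```bash
python3 -m pendant '{"xyz":[[0,0,-0.0015]],"turn":[0]}'; python3 -m pendant '{"xyz":[[0,0,-0.0015]],"turn":[0]}'
```

```text
time_s: 8.2
tool_pos: [0.5232, -0.1177, 0.0546]
tool_rot: [115.4, 88.1, 10.7]
force: [0.0, -0.7, 0.1]
grip_width: 0.0004
time_s: 8.32
tool_pos: [0.5232, -0.1177, 0.053]
tool_rot: [115.5, 88.1, 10.7]
force: [0.2, -0.2, 0.8]
grip_width: 0.0004
```

```bash
python3 -m pendant '{"xyz":[[0,0,-0.0015]],"turn":[0]}'; python3 -m pendant '{"xyz":[[0,0,-0.0015]],"turn":[0]}'
```

```text
time_s: 8.45
tool_pos: [0.5232, -0.1177, 0.0514]
tool_rot: [115.4, 88.1, 10.7]
force: [-0.3, 1.0, -0.2]
grip_width: 0.0004
time_s: 8.57
tool_pos: [0.5232, -0.1177, 0.0498]
tool_rot: [115.4, 88.1, 10.7]
force: [0.7, 0.4, 0.2]
grip_width: 0.0008
```

```bash
python3 -m pendant '{"xyz":[[0,0,-0.0015]],"turn":[0]}'; python3 - <<'E'
from h import *
im=snap('scene','s7.png')[:,:,::-1]
cv2.imwrite('pics/s7z.png',cv2.resize(im[180:260,220:320],None,fx=7,fy=7,interpolation=cv2.INTER_CUBIC))
im=snap('wrist','w7.png')
E
```

```text
time_s: 8.7
tool_pos: [0.5232, -0.1177, 0.049]
tool_rot: [116.6, 88.1, 11.8]
force: [-5.2, 1.6, 14.5]
grip_width: 0.0005
```

View pics/s7z.png

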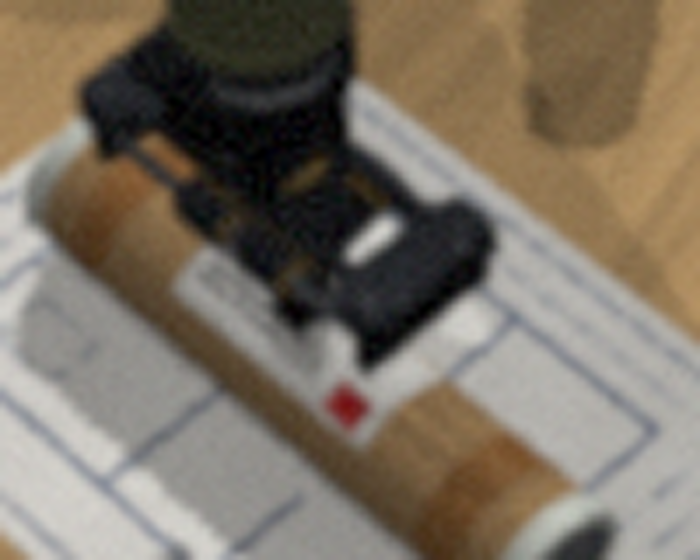

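View pics/w7.png

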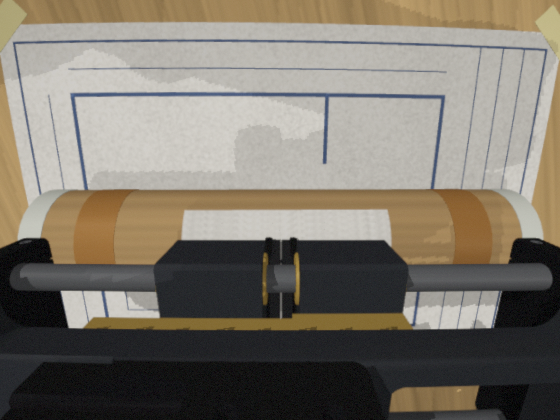

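```bash
python3 -m pendant '{"xyz":[[0,0,0.006],[-0.005,-0.017,0],[0,0,0],[0,0,-0.003],[0,0,-0.002]],"turn":[0,0,0,0,0]}'
```

```text
time_s: 9.43
tool_pos: [0.5177, -0.1366, 0.0501]
tool_rot: [116.1, 88.1, 11.3]
force: [0.4, -0.2, 0.8]
grip_width: 0.0004
```

```bash
python3 -m pendant '{"xyz":[[0,0,-0.0015],[0.001,0.004,-0.001],[0.002,0.008,-0.0005],[0.003,0.0105,-0.0005]],"turn":[0,0,0,0]}';python3 -m pendant '{"xyz":[[0.003,0.0105,-0.0005]],"turn":[0]}'; python3 - <<'E'
from h import *
snap('wrist','w8.png')
E
```

```text
time_s: 9.93
tool_pos: [0.5236, -0.1142, 0.0491]
tool_rot: [118.9, 88.2, 14.0]
force: [-3.0, 0.7, 6.6]
grip_width: 0.0006
time_s: 10.05
tool_pos: [0.5266, -0.1029, 0.0492]
tool_rot: [120.6, 88.2, 15.8]
force: [-2.4, 1.6, 4.8]
grip_width: 0.0004
```

View pics/w8.png

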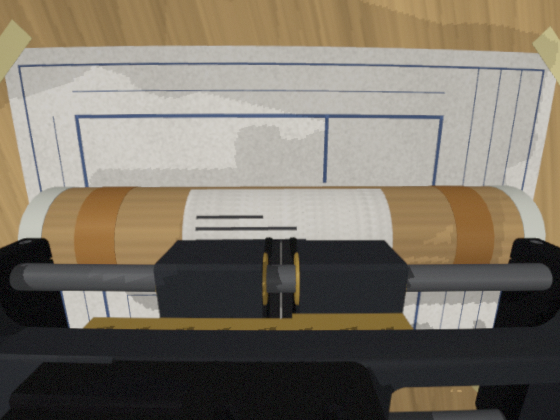

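The label's edge has turned forward to row 187 while the tube stays square, so it is rolling. I'll carry on.

```bash
python3 -m pendant '{"xyz":[[0.003,0.0105,-0.0006],[0.003,0.0105,-0.0006]],"turn":[0,0]}'; python3 -m pendant '{"xyz":[[0,0,0.006],[-0.008,-0.030,0],[0,0,0],[0,0,-0.002]],"turn":[0,0,0,0]}';  cat >> h.py <<'E'
def tubefit(top):
    # along-n offset of tube axis from TCP, from top (far) silhouette row at col ~ centre
    o,Rc,t,R=wcam(); p=np.array(o['tool_pos']); ang=np.linspace(0.2,2.9,120)
    f=lambda a:min(wpr(np.array([p[0],p[1],.035])+n*a+.035*(np.cos(k)*n+np.sin(k)*np.array([0,0,1])))[1] for k in ang)
    from scipy.optimize import brentq
    return brentq(lambda a:f(a)-top,-.08,.09)
E
python3 - <<'E'
from h import *
snap('wrist','w9.png')
E
```

```text
time_s: 10.35
tool_pos: [0.5331, -0.0786, 0.0491]
tool_rot: [125.3, 88.2, 20.5]
force: [-1.4, 0.6, 3.0]
grip_width: 0.0002
time_s: 10.85
tool_pos: [0.5258, -0.108, 0.0539]
tool_rot: [123.9, 88.1, 19.3]
force: [0.6, -0.8, -0.3]
grip_width: 0.0006
```

View pics/w9.png

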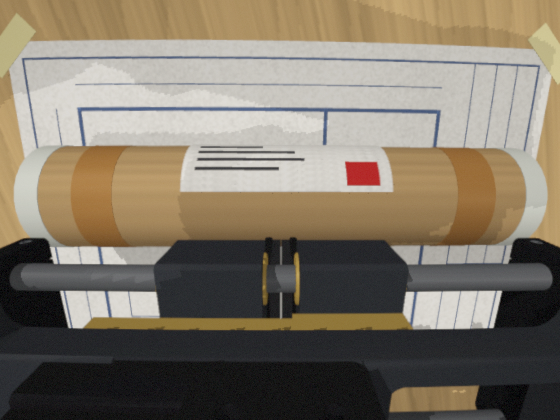

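```bash
python3 - <<'E'
from h import *
o,Rc,t,R=wcam();p=np.array(o['tool_pos']); a=tubefit(146.5); print(a,n@p,'axis s',n@p+a,'start', n@[.5235,-.121,0], np.degrees(np.arctan2(R[1,1],R[0,1])), R[:,0])
# drawing edge points
e=[wun((u,v),0) for u,v in [(35,41),(280,43),(525,50)]]; print([ (x@n).round(4) for x in e],[x.round(3) for x in e])
E
```

```text
0.02784717590189833 0.029128892525641086 axis s 0.05697606842753941 start 0.016484560406834454 -14.610996692393423 [ 0.03032888  0.01042294 -0.99948563]
[np.float64(0.1678), np.float64(0.1653), np.float64(0.1652)] [array([ 0.386,  0.072, -0.   ]), array([ 0.561,  0.023, -0.   ]), array([ 0.745, -0.026,  0.   ])]
```

```bash
python3 -m pendant '{"xyz":[[0.003,0.0115,-0.001],[0,0,-0.003],[0,0,-0.001],[0.001,0.004,-0.001],[0.002,0.008,-0.0005],[0.003,0.0105,-0.0005],[0.003,0.0105,-0.0005]],"turn":[0,0,0,0,0,0,0]}';python3 -m pendant '{"xyz":[[0.003,0.0105,-0.0005],[0.003,0.0105,-0.0006]],"turn":[0,0]}';  python3 -m pendant '{"xyz":[[0,0,0.006],[-0.008,-0.030,0],[0,0,0],[0,0,-0.002]],"turn":[0,0,0,0]}'
python3 - <<'E'
from h import *
snap('wrist','w10.png')
E
```

```text
time_s: 11.78
tool_pos: [0.5379, -0.061, 0.0492]
tool_rot: [129.5, 88.2, 25.0]
force: [-2.4, 0.3, 4.8]
grip_width: 0.0006
time_s: 12.02
tool_pos: [0.5439, -0.0389, 0.0489]
tool_rot: [131.7, 88.2, 27.2]
force: [-0.7, 0.4, 1.9]
grip_width: 0.0004
time_s: 12.52
tool_pos: [0.5364, -0.069, 0.0533]
tool_rot: [129.1, 88.2, 24.7]
force: [-1.2, 0.1, -0.6]
grip_width: 0.0005
```

View pics/w10.png

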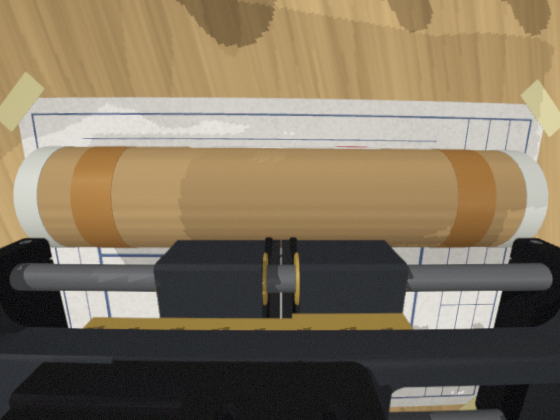

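```bash
python3 -m pendant '{"xyz":[[0.003,0.0115,-0.001],[0,0,-0.003],[0,0,-0.001],[0.001,0.004,-0.001],[0.002,0.008,-0.0005],[0.003,0.0105,-0.0005],[0.003,0.0105,-0.0005]],"turn":[0,0,0,0,0,0,0]}';python3 -m pendant '{"xyz":[[0.003,0.0105,-0.0005],[0.003,0.0105,-0.0006]],"turn":[0,0]}';  python3 -m pendant '{"xyz":[[0,0,0.006],[-0.008,-0.030,0],[0,0,0],[0,0,-0.002]],"turn":[0,0,0,0]}'
python3 - <<'E'
from h import *
snap('wrist','w11.png')
E
```

```text
time_s: 13.45
tool_pos: [0.549, -0.0203, 0.0493]
tool_rot: [135.9, 88.2, 31.6]
force: [-2.6, 0.8, 6.2]
grip_width: 0.0003
time_s: 13.7
tool_pos: [0.5552, 0.0024, 0.0487]
tool_rot: [137.5, 88.2, 33.3]
force: [-0.4, 0.3, -0.2]
grip_width: 0.0003
time_s: 14.2
tool_pos: [0.5476, -0.0274, 0.0528]
tool_rot: [135.1, 88.2, 31.1]
force: [-0.0, 0.6, -0.3]
grip_width: 0.0004
```

View pics/w11.png

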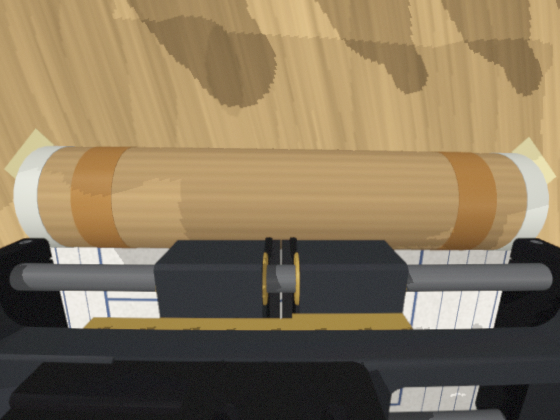

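```bash
python3 -m pendant '{"xyz":[[0.003,0.0115,-0.001],[0,0,-0.003],[0,0,-0.001],[0.001,0.004,-0.001],[0.002,0.008,-0.0005],[0.003,0.0105,-0.0005],[0.003,0.0105,-0.0005]],"turn":[0,0,0,0,0,0,0]}';python3 -m pendant '{"xyz":[[0.003,0.0105,-0.0005],[0.003,0.0105,-0.0006]],"turn":[0,0]}';  python3 -m pendant '{"xyz":[[0,0,0.006],[-0.008,-0.030,0],[0,0,0],[0,0,-0.002]],"turn":[0,0,0,0]}'
python3 - <<'E'
from h import *
snap('wrist','w12.png')
snap('top','t12.png')
E
```

```text
time_s: 15.12
tool_pos: [0.5607, 0.023, 0.0493]
tool_rot: [142.7, 88.1, 38.9]
force: [-2.4, 0.3, 7.2]
grip_width: 0.001
time_s: 15.38
tool_pos: [0.567, 0.0462, 0.0483]
tool_rot: [143.7, 88.1, 40.0]
force: [-0.1, 0.0, 0.5]
grip_width: 0.0005
time_s: 15.88
tool_pos: [0.5593, 0.0165, 0.0523]
tool_rot: [141.4, 88.1, 37.8]
force: [0.4, -0.3, 0.0]
grip_width: 0.0004
```

View pics/w12.png

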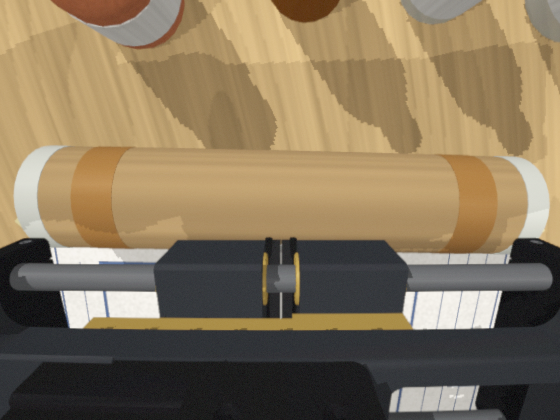

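View pics/t12.png

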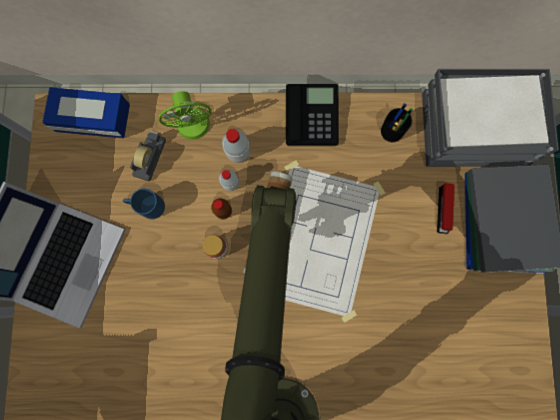

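The wrist view shows the tube still nearly square (left end at row 147, right end about 155). The jar's base front is at (145,47) and the tube's far edge runs near row 150.

```bash
python3 - <<'E'
from h import *
o,Rc,t,R=wcam();p=np.array(o['tool_pos'])
for v in (147,150,153): print(v,tubefit(v)+n@p)
j=wun((146,47),0); print('jar front',j, n@j, 'edge est .166')
for u,v in [(60,147),(280,150.5),(500,154)]:
  x=wun((u,v),.06); print(x.round(4),(x@n).round(4))
E
```

```text
147 0.1858465152216976Traceback (most recent call last):
  File "<stdin>", line 3, in <module>
  File "h.py", line 33, in tubefit
    return brentq(lambda a:f(a)-top,-.08,.09)
    r = _zeros._brentq(f, a, b, xtol, rtol, maxiter, args, full_output, disp)
    fx = f(x, *args)
  File "h.py", line 33, in <lambda>
    return brentq(lambda a:f(a)-top,-.08,.09)
                           ~^^^
  File "h.py", line 31, in <lambda>
    f=lambda a:min(wpr(np.array([p[0],p[1],.035])+n*a+.035*(np.cos(k)*n+np.sin(k)*np.array([0,0,1])))[1] for k in ang)
               ~~~^^^^^^^^^^^^^^^^^^^^^^^^^^^^^^^^^^^^^^^^^^^^^^^^^^^^^^^^^^^^^^^^^^^^^^^^^^^^^^^^^^^^^^^^^^^^^^^^^^^^
  File "h.py", line 31, in <genexpr>
    f=lambda a:min(wpr(np.array([p[0],p[1],.035])+n*a+.035*(np.cos(k)*n+np.sin(k)*np.array([0,0,1])))[1] for k in ang)
                   ~~~^^^^^^^^^^^^^^^^^^^^^^^^^^^^^^^^^^^^^^^^^^^^^^^^^^^^^^^^^^^^^^^^^^^^^^^^^^^^^^^
  File "h.py", line 26, in wpr
    o,Rc,t,R=wcam(); c=camera_params('wrist'); q=Rc.T@(np.array(P)-t); s=q[:2]/q[2]; s=s*(1+c['k1']*(s@s)); return np.array([c['fx']*s[0]+c['cx'],c['fy']*s[1]+c['cy']])
             ~~~~^^
  File "h.py", line 19, in wcam
    o=readout.get_obs(); R=Ro.from_euler('xyz',o['tool_rot'],degrees=True).as_matrix(); T=np.array(camera_params('wrist')['hand_eye'])
                                                                                                   ~~~~~~~~~~~~~^^^^^^^^^
ValueError: time passes only in moves, steps and waits
```

```bash
python3 - <<'E'
s=open('h.py').read()
s=s.replace("def snap(","_cp=camera_params; _c={}\ndef camera_params(k):\n    if k not in _c: _c[k]=_cp(k)\n    return _c[k]\n_o=[]\ndef obs():\n    if not _o: _o.append(readout.get_obs())\n    return _o[0]\ndef snap(",1).replace("o=readout.get_obs(); R=Ro","o=obs(); R=Ro")
open('h.py','w').write(s)
E
python3 - <<'E'
from h import *
o,Rc,t,R=wcam();p=np.array(o['tool_pos'])
for v in (147,150.5,154): print(v,tubefit(v)+n@p)
j=wun((146,47),0); print('jar front',j, n@j)
for u,v in [(60,147),(280,150.5),(500,154)]:
  x=wun((u,v),.06); print(x.round(4),(x@n).round(4))
E
```

```text
147 0.1858465152216976
150.5 0.1836042330921437
154 0.18135068992215345
jar front [0.4948908  0.16948985 0.        ] 0.2900773057845991
[0.4464 0.1085 0.06  ] 0.2187
[0.5726 0.075  0.06  ] 0.2185
[0.7038 0.0417 0.06  ] 0.2197
```

```bash
python3 -m pendant '{"xyz":[[0.003,0.0115,-0.001],[0,0,-0.003],[0,0,-0.001],[0.001,0.004,-0.001],[0.002,0.008,-0.0005],[0.003,0.0105,-0.0005],[0.003,0.0105,-0.0005]],"turn":[0,0,0,0,0,0,0]}';python3 -m pendant '{"xyz":[[0.003,0.0105,-0.0005],[0.003,0.0105,-0.0006]],"turn":[0,0]}';  python3 -m pendant '{"xyz":[[0,0,0.006],[-0.008,-0.030,0.01],[0,0,0.01],[0,0,0]],"turn":[0,0,0,0]}'
python3 - <<'E'
from h import *
snap('wrist','w13.png')
E
```

```text
time_s: 16.85
tool_pos: [0.5729, 0.069, 0.0494]
tool_rot: [148.9, 87.9, 45.7]
force: [-1.4, 0.5, 4.9]
grip_width: 0.0003
time_s: 17.1
tool_pos: [0.5792, 0.0923, 0.048]
tool_rot: [149.2, 87.9, 46.1]
force: [-0.4, 0.0, -1.2]
grip_width: 0.0003
time_s: 17.6
tool_pos: [0.5711, 0.0626, 0.0743]
tool_rot: [148.2, 88.0, 45.1]
force: [0.7, -0.8, 0.5]
grip_width: 0.0008
```

View pics/w13.png

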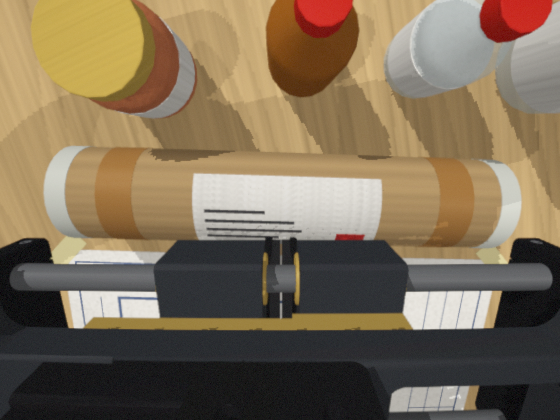

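The label is up again after one full turn. The tube lies between the drawing edge (about row 255) and the jar base (about row 115). I'll back the arm off and check from above.

```bash
python3 -m pendant '{"xyz":[[0,0,0.04],[0,-0.02,0.05],[0,-0.05,0.02],[0,-0.06,0],[0,-0.06,0],[0,-0.06,0],[0,-0.06,0],[0,-0.06,0],[0,-0.06,0],[0,0,0]],"turn":[0,0,0,0,0,0,0,0,0,0]}'
python3 - <<'E'
from h import *
im=snap('top','t14.png')
for n_ in ['tube','tube_end_a','drawing','bottle_a','jar']:
    print(n_,[(np.round(w('top',d['at']),3).tolist(),round(d['score'],2)) for d in pinpoint('top',n_)])
im=cv2.imread('pics/t14.png')
cv2.imwrite('pics/t14z.png',cv2.resize(im[150:330,180:400],None,fx=3.3,fy=3.3,interpolation=cv2.INTER_CUBIC))
snap('scene','s14.png')
im=cv2.imread('pics/s14.png')
cv2.imwrite('pics/s14z.png',cv2.resize(im[130:320,170:420],None,fx=3,fy=3,interpolation=cv2.INTER_CUBIC))
E
```

```text
time_s: 18.9
tool_pos: [0.5687, -0.3722, 0.1824]
tool_rot: [152.3, 88.3, 50.2]
force: [-1.3, 0.5, -0.3]
grip_width: 0.0005
tube [([0.574, 0.084, 0.034], 0.67)]
tube_end_a [([0.735, 0.046, 0.034], 0.87), ([0.428, 0.12, 0.037], 0.57)]
drawing [([0.524, -0.125, 0.004], 0.92), ([0.734, 0.046, 0.035], 0.37)]
bottle_a [([0.813, 0.135, 0.0], 0.93), ([0.713, 0.165, -0.003], 0.9), ([0.62, 0.181, -0.002], 0.61), ([0.628, 0.408, -0.003], 0.33)]
jar [([0.5, 0.197, 0.0], 0.63)]
```

View pics/t14z.png

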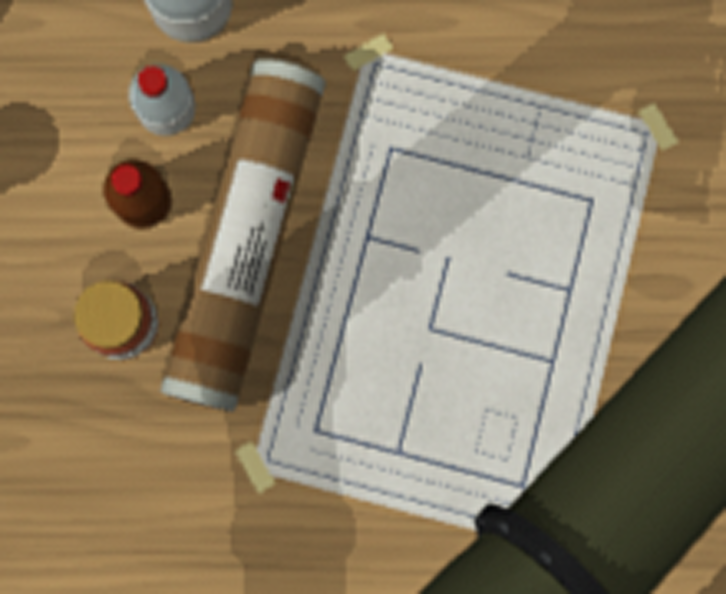

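View pics/s14z.png

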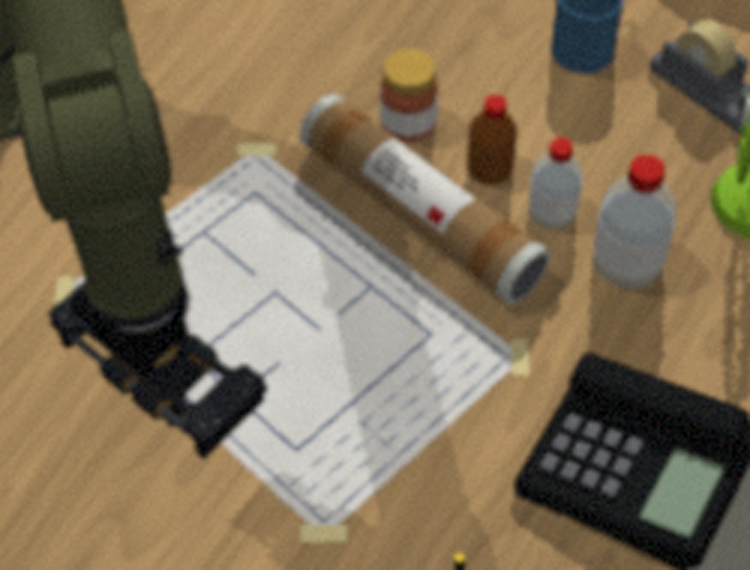

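The tube is clear of the drawing and of the row, and nothing else has moved, so I'm handing the job in.

```bash
python3 -c "
from cell import sign_off
print(sign_off())"
```

```text
the job is handed in; nothing more can be done
None
```

The tube is off the drawing and lies in the gap between it and the row of bottles and jar. I handed the job in at about 19 s, with the arm clear of everything. The sign-off gives no verdict.

**What I did:** I pressed lightly on top of the tube with the shut fingertips and rolled it in five short strokes of about 40 mm each. Most readings while pushing were 7 N or less, with one brief touch at about 15 N. The label came round to the top again after 210 mm, about one turn, so the tube rolled and did not slide.

**Last checks (top and scene pictures):**
- **Position:** the tube's middle is at about (0.574, 0.084). It is roughly parallel to the drawing edge, with about 25 mm clear to the drawing and about 25 mm to the jar.
- **Other objects:** the whole drawing shows, except a far corner that the arm hid in the top view. The bottles and jar read within 4 mm of where they started, which is the detector's own accuracy.

**What disagreed:**
- **Fingertip height:** the tips touched the tube about 20 mm higher than the reported tool position implied. I found contact by feel.
- **Drawing size:** the drawing measured a few percent small in the pictures, so its edge is known to perhaps 5 mm.

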